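Dock the screw jar along the fence

ROBOT

A 7-joint arm with a two-finger parallel gripper is mounted at the origin on the work surface. World frame = base frame: x ahead of the robot, y to its left, z up, the work surface at z = 0. Lengths are in m, angles in rad, forces in N, time in s.
With the tool pointing down it reaches from about 0.425 to 0.975 m from the base axis. Payload 16.7 kg.
Tool frame: the origin (TCP) lies on the centre line of the jaws, within the pads' length; the fingertips stand 17 mm ahead of it and the grasp point (between the pads) lies 2 mm behind it; z points along the fingers, y is the line along which they close (so a half turn about z gives the same grasp; the last joint's range is limited). The gripper opens to 85 mm and grips with 20 to 120 N. Pads are 22 mm wide; open, the fingers measure 114 mm over their backs; the gripper's body (76 mm by 85 mm) begins 54 mm behind the grasp point. The pads swing forward as they close: fully open they stand 13 mm farther back than shut.
Start: joints at [1.069, 0.426, 0.074, 1.606, -0.034, 1.111, -0.067], TCP at [0.233, -0.633, 0.248] pointing down, gripper open.
Joint ranges: [-2.85, 2.85], [-0.5, 2.14], [-1.23, 1.37], [0.21, 2.46], [-1.02, 4.16], [0.16, 2.05], [-2.73, 2.73]. Speed limits (rad/s): [1.89, 1.89, 2.39, 2.39, 3.01, 3.01, 3.01].

INTERFACE

Orientations are given as [roll, pitch, yaw] about the fixed x, y, z axes, in that order (R = Rz(yaw) Ry(pitch) Rx(roll)).
In Python, from workcell import * gives the robot as it stands. The module is installed in compiled form; this text tells all that it offers.
- The arm moves only by the tool step_arm, never from a script. Its argument "steps" is a list of rows, each a list of 3 entries, a list of its own where there are three numbers: the opening, from 0 (shut) to 1 (fully open), then the shift along the world's x, y, z in mm, then the turn, a rotation vector about the world's x, y, z in degrees. A call has 1 to 10 rows; each row is the pose to reach, as a shift and turn from the pose commanded when the call began; what a row does not reach only later rows make up. A row lasts 1/12 s, in which the tool goes at most 41.7 mm and 7.16 degrees, less where a joint would pass 70% of its speed; a pose out of reach is approached as far as the arm can. A call with a gripper value outside its range is refused whole. The fingers move at their own pace and stop on an object; the grip force is fixed at half the most. Time passes only in rows, so rows that repeat a pose let the fingers close. It gives the time, the measured TCP pose, the force, the opening and the grip force at its end, in the units of the state.
- get_obs(): the state, without advancing time (a new reading comes with each control period).
- grab_frame(name): name is "side" or "top"; returns (picture, depth): 420x560x3 uint8, blue, green, red; 420x560 float32, m along the optical axis (not along the pixel's ray), 0 where there is no reading.
- camera_params(name): a dict with "fov_y" (degrees; the focal length in pixels is half the picture's height over the tangent of half this angle, whatever the lens; pixels are square), "cx", "cy" (the principal point, pixels), "R" (3x3) and "t" (3): a world point X has camera coordinates R X + t. Camera axes: x right, y down, z forward; pixel columns grow to the right and rows downward; lengths in m; the calibration is good to about 2 mm. A picture is of the moment at which its call begins. camera_params takes no time and is no camera call.
- finish_job(): hands the job in; it is judged then, once.
The state is a dict: "t": time; "joint_pos": joint angles; "qvel": joint speeds; "tau": joint torques, N m; "tool_pos": TCP position; "tcp_rot": TCP orientation; "contact_force": force on the tool from outside, world axes, zero at the start; "wrist_torque": the same for the moment, N m; "gripper_width": finger opening in m; "grip_force": force on a finger pad.
Only numpy, scipy, OpenCV 4.12 (cv2) and the standard library are available. Lean on these libraries where they do the work, as an engineer would, in place of code of your own. Each camera call takes 0.05 s, during which the arm holds its last target. There are 200 camera calls.

TASK

Push the squat round screw jar straight back against the aluminium fence where it stands, then slide it along the fence, kept against it the whole way, into the bay at the fence's end until it has pushed the brass plunger fully in. Keep the jar standing on the bench, push gently (always less than 20 newtons on the jar, so do not ram the plunger's end stop), leave everything else where it is, and back away.

Things in the scene. Friction and masses are not known exactly. Their poses are not given: they have to be found in the camera images.
- jar: squat round lidded tub of screws, 84 mm across, 48 mm tall, grey plastic, black lid, straight sides, 0.25 to 0.5 kg, too wide to grip; 1 to 5 N slides it. Origin: centre of its underside; z up; its x and y mean nothing. It starts standing on the bench with its centre 100 to 130 mm in front of the fence face, at dock y = 150 to 200 mm
- dock: fixed straight aluminium fence, 36 mm tall, 6 mm thick plus a foot 40 mm deep behind. Origin: on the bench in the fence's face. Dock x is square to the fence, away from the robot: the face is the plane x = 0, the jar runs on its -x side, centre at x = -42 mm when touching. Dock y lies along the fence, from +240 to -180 mm; the jar travels towards -y into the bay. z up. No floor plate
- bay (a point): point on the bench in the middle of the jar's lane, at dock x = -42, y = -40 mm, at the bay's mouth (same axes as the dock). The bay's low outer cheek (22 mm tall) faces the fence beyond it, dock y = -60 to -180 mm, leaving a channel 98 mm wide with a mouth flared from y = -34 mm; an end plate 36 mm tall closes the bay at dock y = -180 mm
- plunger (a joint): wide flat brass plunger, 36 mm wide, 8 to 32 mm above the bench, on a dark 40 mm tall stop block in the bay, in the lane's middle. Value in m: 0 out (start), 0.012 fully in, at a hard stop. Slides to dock -y with a steady 5 N drag, does not spring back. The block is clamped anywhere by hand, unmeasured: the jar first meets the plunger with its centre 0 to 60 mm beyond bay. Feel for it
- wheel: bystander: loose rubber wheel lying flat, 65 mm across, 26 mm tall; origin centre of underside
- gearmotor: bystander: small yellow gear motor, about 70 mm long, 19 mm tall; origin under its gearbox
- can: bystander: aluminium can, 52 mm across, 70 mm tall; origin centre of underside
- driver: bystander: screwdriver 160 mm long lying flat, origin near its middle
- meter: bystander: black multimeter 75 x 150 x 34 mm; origin centre of underside
- spool: bystander: solder spool standing on its end, 60 mm across, 40 mm tall; origin centre of underside

How it is judged:
On the way, in this order (a step that is already met when the one before it is completed fails the run):
1. the jar is brought against the fence, short of the bay (x of jar in the frame of dock above -0.048 m and y of jar in the frame of dock above 0.09 m), for 0.1 s.
2. the jar, against the fence, is halfway along it (x of jar in the frame of dock above -0.052 m and y of jar in the frame of dock below 0.05 m), for 0.1 s.
3. the plunger is pushed in (value of joint plunger above 0.0095 m), for 0.1 s.
At the end, for the whole second after the job is handed in: The jar stands upright and at rest on the bench in the bay, within 10 mm of touching the fence, and the plunger is in by more than 9.5 of its 12 mm (value of joint plunger above 0.0095 m and x of jar in the frame of dock above -0.052 m and y of jar in the frame of dock below -0.035 m and angle between jar's own z axis and vertical below 0.1 rad and height (world z) of jar below 0.008 m and linear speed of jar below 0.01 m/s).
It fails at once if the jar is pushed with more than 20 N (contact force between jar and the fingers above 20 N or contact force between jar and the arm above 20 N).
It fails at once if the jar leaves the fence by more than 10 mm on its way along it (y of jar in the frame of dock below 0.09 m and x of jar in the frame of dock below -0.052 m).
It fails at once if the jar is lifted off the bench or tipped (height (world z) of jar above 0.012 m or angle between jar's own z axis and vertical above 0.3 rad).
It fails at once if the plunger is pushed in by something other than the jar (value of joint plunger above 0.003 m and y of jar in the frame of dock above -0.025 m).
It fails at once if a bystander is moved by more than 30 mm (distance of any of wheel, gearmotor, can, driver, meter, spool from where it was at the start of the episode above 0.03 m).
It also fails if it takes over 64 s, if anything falls off the work surface, if the arm or the gripper's body presses on something with over 40 N, if the wrist force passes 120 N, or if a joint passes its speed limit or range.

## Working session

There is one attempt and no reset: what is moved stays moved. The work goes in short steps, Python scripts to look and compute and a tool call to move; the robot and the scene stay as the last step left them, time stands still between calls to the robot, and variables do not carry over. Pictures are saved under pics/ and viewed, at most 10 in all, crops included, and the job is handed in when it is done.

Besides the shell and the picture viewer there is one more tool, called after "Call:" as name([rows], argument=value, ...), one row to a line, values as JSON. step_arm: Moves the arm, as the interface text tells. Its arguments: {"type":"object","properties":{"steps":{"type":"array","items":{"type":"array"}}},"required":["steps"]}

```bash
mkdir -p pics
python3 - <<'E'
from workcell import *
import cv2,numpy as np
o=get_obs();print(o['t'],o['tool_pos'],o['tcp_rot'],o['contact_force'],o['gripper_width'])
for n in('top','side'):
    p,d=grab_frame(n);cv2.imwrite(f'pics/{n}0.png',p);np.save(f'{n}0.npy',d)
    print(n,camera_params(n))
E
```

```text
0.0 [ 0.23308894 -0.63307217  0.24765041] [-3.14037335e+00  1.08705840e-04  3.52822523e-01] [1.00835287 0.10967685 0.38820454] 0.08548741478031022
top {'fov_y': 55.16145718286976, 'cx': 275.0109221967232, 'cy': 212.78661428285184, 'R': array([[ 0.02774307, -0.99946176,  0.01750738],
       [-0.98544222, -0.03028433, -0.16729162],
       [ 0.16773178, -0.01261133, -0.985752  ]]), 't': array([0.00787194, 0.54103357, 1.11013267])}
side {'fov_y': 54.511577285422234, 'cx': 281.2379713887085, 'cy': 202.45599104154647, 'R': array([[ 0.73586798, -0.67711144,  0.00429161],
       [-0.47134405, -0.51677484, -0.71468773],
       [ 0.48614103,  0.52389299, -0.69943051]]), 't': array([-0.38552412,  0.30462467,  0.67658594])}
```

View pics/top0.png

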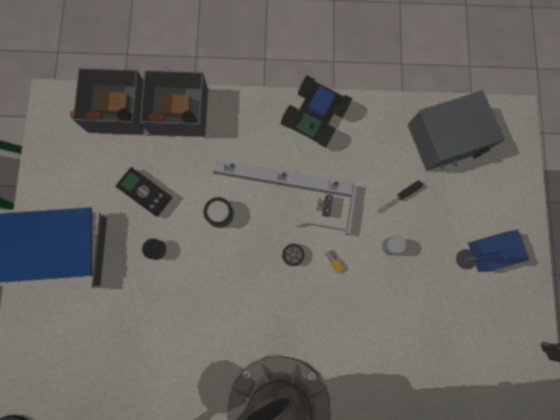

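View pics/side0.png

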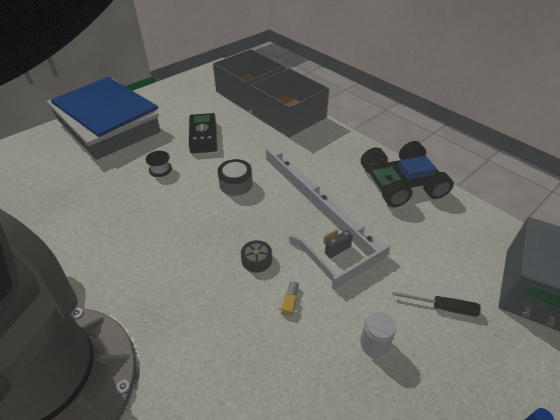

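The top view shows the fence running from (216,168) to (353,190), with the end plate at (351,210). The jar is at (218,212), the stop block at (327,206), and the wheel at (293,255) in front of the lane. I'll measure these next.

```bash
cat > h.py <<'E'
import cv2,numpy as np
from workcell import *
def cam(n):
    c=camera_params(n);return c,210/np.tan(np.radians(c['fov_y']/2))
def ray(n,u,v,z):
    c,f=cam(n);d=c['R'].T@np.array([(u-c['cx'])/f,(v-c['cy'])/f,1]);o=-c['R'].T@c['t']
    return o+d*(z-o[2])/d[2]
def cloud(n,d):
    c,f=cam(n);v,u=np.mgrid[:420,:560]
    P=np.stack([(u-c['cx'])/f*d,(v-c['cy'])/f*d,d],-1)-c['t']
    return P@c['R']
E
python3 - <<'E'
from h import *
p=cv2.imread('pics/top0.png');W=cloud('top',np.load('top0.npy'))
cv2.imwrite('pics/crop.png',cv2.resize(p[140:290,190:370],None,fx=4.4,fy=4,interpolation=cv2.INTER_CUBIC)[:600,:792])
z=W[...,2]
print('bench z',np.median(z[260:300,180:260]))
sub=np.zeros_like(z,bool);sub[150:245,200:365]=1
m=((z>.012)&sub).astype(np.uint8)
n,l,s,c=cv2.connectedComponentsWithStats(m)
for i in range(1,n):
    if s[i,4]>20:
        q=W[l==i];print(s[i],c[i].round(1),np.median(q,0).round(4),q[:,2].max().round(4))
# fence top
f=sub&(z>.03)&(z<.042);f[195:]=0
q=W[f];print(len(q)); 
L=cv2.fitLine(q[:,:2].astype(np.float32),cv2.DIST_HUBER,0,.01,.01).ravel();print(L, q[:,1].min(),q[:,1].max())
for u in range(225,350,15):
    print(u,[(v,*(1000*W[v,u]).round(0)) for v in range(int(160+(u-216)*.16),int(185+(u-216)*.16),2)])
# jar
j=sub&(z>.044)&(z<.053);j[:195]=0;j[:,245:]=0
pts=np.argwhere(j)[:,::-1];(u,v),r=cv2.minEnclosingCircle(pts.astype(np.float32));print('jar',u,v,r,ray('top',u,v,.048),W[j].mean(0),np.ptp(W[j],axis=0))
E
```

```text
bench z -0.0002520828576910109
[213 162 144  72 914] [300.6 192.7] [ 0.6241 -0.077   0.0316] 1.1847
[317 194  17  22 212] [326.1 204.4] [ 0.5721 -0.1264  0.0385] 1.1847
[204 197  30  30 717] [218.5 211.5] [0.5386 0.1854 0.0481] 1.1847
400
[0.14010008 0.99013734 0.6447432  0.05681099] -0.21283720617038776 0.21006462995829486
225 [(161, np.float64(702.0), np.float64(179.0), np.float64(4.0)), (163, np.float64(688.0), np.float64(176.0), np.float64(34.0)), (165, np.float64(682.0), np.float64(176.0), np.float64(30.0)), (167, np.float64(679.0), np.float64(177.0), np.float64(21.0)), (169, np.float64(675.0), np.float64(177.0), np.float64(13.0)), (171, np.float64(662.0), np.float64(174.0), np.float64(36.0)), (173, np.float64(659.0), np.float64(175.0), np.float64(26.0)), (175, np.float64(660.0), np.float64(178.0), np.float64(0.0)), (177, np.float64(655.0), np.float64(178.0), np.float64(-5.0)), (179, np.float64(647.0), np.float64(177.0), np.float64(1.0)), (181, np.float64(641.0), np.float64(177.0), np.float64(0.0)), (183, np.float64(635.0), np.float64(177.0), np.float64(0.0)), (185, np.float64(6
[... 6035 characters left out ...]
-187.0), np.float64(0.0)), (190, np.float64(623.0), np.float64(-185.0), np.float64(7.0)), (192, np.float64(611.0), np.float64(-181.0), np.float64(33.0)), (194, np.float64(607.0), np.float64(-182.0), np.float64(25.0)), (196, np.float64(607.0), np.float64(-187.0), np.float64(-3.0)), (198, np.float64(600.0), np.float64(-187.0), np.float64(-2.0)), (200, np.float64(594.0), np.float64(-187.0), np.float64(-2.0)), (202, np.float64(588.0), np.float64(-187.0), np.float64(0.0)), (204, np.float64(581.0), np.float64(-187.0), np.float64(1.0))]
jar 218.0157470703125 210.70669555664062 14.658668518066406 [0.54117358 0.18703801 0.048     ] [0.54087623 0.18674052 0.04828915] [0.08228321 0.08110032 0.00881819]
```

View pics/crop.png

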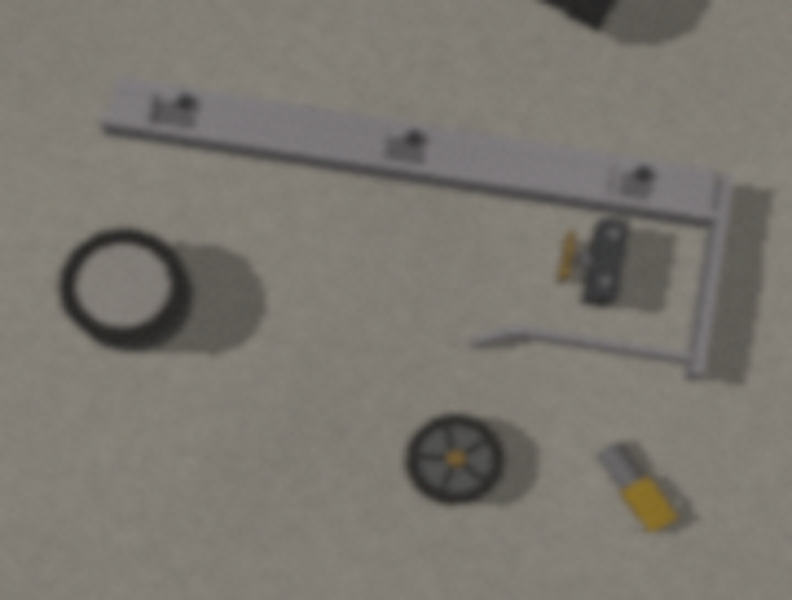

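The crop shows the front face as a dark band from (105,126) to (712,218), the plunger at crop (568,258), and the jar lid centred at (123,288). The lane is clear. I'll fit the dock frame and start moving over towards the jar.

Run:
```python
from h import *
a=np.array([[175,660],[131,651.5],[86,646],[41,641],[-4,633.5],[-48,627],[-93,620.5],[-137,614],[-181.5,607]])
k,b=np.polyfit(a[:,0],a[:,1],1);print('face',k,b,np.degrees(np.arctan(k)))
th=-np.arctan(k);ex=np.array([np.cos(th),np.sin(th)]);ey=np.array([-ex[1],ex[0]])
def cp(u,v,z):return 1000*ray('top',190+u/4.4-.4,140+v/4-.4,z)[:2]
L=cp(105,124,.036);R=cp(712,215,.036);print('ends',L,R,np.linalg.norm(L-R))
d=L-R;print('slope from edge',d[0]/d[1])
off=(L@ey-240)
n=ex@[b,0]
O=n*ex+off*ey;print('O',O,'R dock',[(R-O)@ex,(R-O)@ey],'L',[(L-O)@ex])
for nm,p in dict(jar=[541,187],wheel=cp(455,459,.026),plung=cp(568,258,.032),cheek=cp(525,337,.022),endp=cp(705,290,.036)).items():
    p=np.array(p)-O;print(nm,(p@ex).round(1),(p@ey).round(1))
```

```text
face 0.1454862464521891 633.8819256129769 8.277671520385828
ends [662.50718418 208.12678976] [ 606.86581642 -198.835374  ] 410.74829827947485
slope from edge 0.13672368763516135
O [629.574285   -29.60857619] R dock [np.float64(1.8917868556020716), np.float64(-170.73313909795132)] L [np.float64(-1.6370920354052023)]
jar -118.8 201.6
wheel -202.8 -31.6
plung -45.8 -81.3
cheek -106.8 -63.1
endp -54.2 -174.0
```

Call:
step_arm([
  [0.35, [35, 40, 0], [0, 0, -7]],
  [0.35, [65, 80, 0], [0, 0, -14]],
  [0.35, [95, 120, 0], [0, 0, -21]],
  [0.35, [120, 155, 0], [0, 0, -28.5]],
  [0.35, [150, 190, 0], [0, 0, -28.5]],
  [0.35, [180, 225, 0], [0, 0, -28.5]],
  [0.35, [210, 260, 0], [0, 0, -28.5]],
  [0.35, [240, 295, 0], [0, 0, -28.5]],
  [0.35, [265, 330, 0], [0, 0, -28.5]],
  [0.35, [280, 370, 0], [0, 0, -28.5]],
])

```text
t: 0.93
tool_pos: [0.4864, -0.3094, 0.2482]
tcp_rot: [3.142, -0.0, -0.145]
contact_force: [0.9, -0.9, 0.2]
gripper_width: 0.0298
grip_force: 0.0
```

Call:
step_arm([
  [0.35, [0, 40, 0], [0, 0, 0]],
  [0.35, [0, 80, 0], [0, 0, 0]],
  [0.35, [0, 120, 0], [0, 0, 0]],
  [0.35, [0, 160, 0], [0, 0, 0]],
  [0.35, [0, 200, 0], [0, 0, 0]],
  [0.35, [0, 240, 0], [0, 0, 0]],
  [0.35, [-5, 280, 0], [0, 0, 0]],
  [0.35, [-10, 320, 0], [0, 0, 0]],
  [0.35, [-10, 360, 0], [0, 0, 0]],
  [0.35, [-10, 360, 0], [0, 0, 0]],
])

```text
t: 1.77
tool_pos: [0.4744, 0.0562, 0.2486]
tcp_rot: [-3.139, -0.0, -0.137]
contact_force: [0.3, 0.5, -0.5]
gripper_width: 0.03
grip_force: 0.0
```

Call:
step_arm([
  [0.35, [-2, 35, -20], [0, 0, 0]],
  [0.35, [-4, 70, -40], [0, 0, 0]],
  [0.35, [-6, 105, -60], [0, 0, 0]],
  [0.35, [-8, 135, -90], [0, 0, 0]],
  [0.35, [-10, 142, -120], [0, 0, 0]],
  [0.35, [-10, 142, -150], [0, 0, 0]],
  [0.35, [-10, 142, -180], [0, 0, 0]],
  [0.35, [-10, 142, -200], [0, 0, 0]],
  [0.35, [-10, 142, -208], [0, 0, 0]],
  [0.35, [-10, 142, -208], [0, 0, 0]],
])

```text
t: 2.6
tool_pos: [0.464, 0.1905, 0.0387]
tcp_rot: [3.14, 0.003, -0.144]
contact_force: [-0.2, -0.1, -0.1]
gripper_width: 0.0301
grip_force: 0.0
```

Run:
```python
from h import *
o=get_obs();print(o['tool_pos'],o['tcp_rot'],o['contact_force'])
p,d=grab_frame('side');cv2.imwrite('pics/s1.png',cv2.resize(p[90:240,150:350],None,fx=4,fy=4,interpolation=cv2.INTER_CUBIC))
np.save('s1.npy',d)
```

```text
[0.46399331 0.19045949 0.03868474] [ 3.13993649e+00  2.84533527e-03 -1.44374044e-01] [-0.15166002 -0.07798558 -0.10717522]
```

View pics/s1.png

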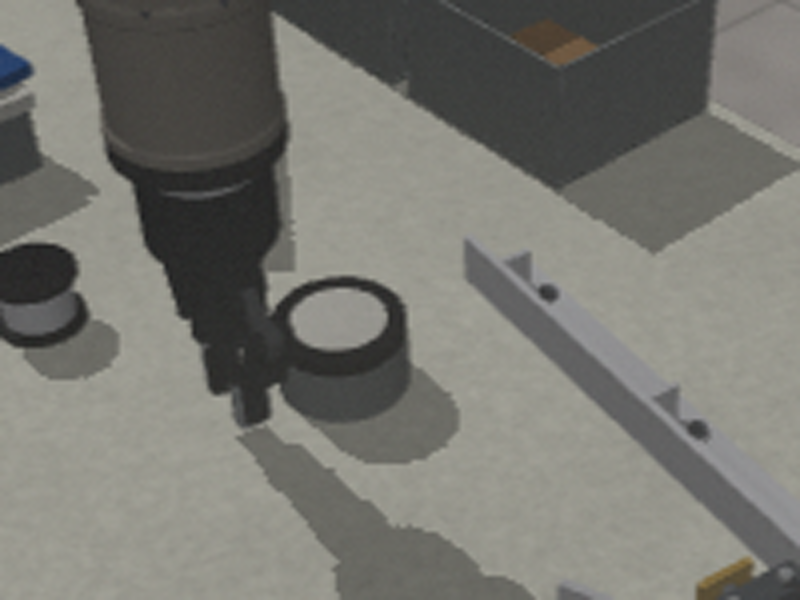

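The fingers hang just on the robot side of the jar, with the near fingertip at crop (255,420) slightly above its shadow and the jar lid at (340,320). I'll check the tip height.

Run:
```python
from h import *
W=1000*cloud('side',np.load('s1.npy'))
s=W[120:205,190:228].reshape(-1,3)
g=s[(s[:,0]<500)&(s[:,1]>130)&(s[:,1]<250)&(s[:,2]>6)]
ex=np.array([.990,-.140]);ey=np.array([.14,.99])
r=(g[:,:2]-[464,190.5]);X=r@ex;Y=r@ey
for a in range(6,110,8):
    k=(g[:,2]>=a)&(g[:,2]<a+8)
    if k.sum():print(a,k.sum(),X[k].min().round(),X[k].max().round(),Y[k].min().round(),Y[k].max().round())
```

```text
6 11 34.0 38.0 -15.0 10.0
14 11 33.0 38.0 -12.0 8.0
22 26 -11.0 37.0 -26.0 16.0
30 43 -12.0 36.0 -31.0 21.0
38 41 -12.0 37.0 -31.0 20.0
46 37 -11.0 38.0 -30.0 23.0
54 16 -12.0 -4.0 -24.0 22.0
62 20 -14.0 4.0 -44.0 28.0
70 52 -14.0 11.0 -49.0 45.0
78 39 -15.0 10.0 -53.0 48.0
86 75 -17.0 12.0 -57.0 56.0
94 58 -17.0 17.0 -60.0 54.0
102 40 -17.0 16.0 -62.0 20.0
```

Call:
step_arm([
  [0.35, [1, 7, -5], [0, 0, 0]],
  [0.35, [1, 7, -9], [0, 0, 0]],
  [0.35, [6, 6.3, -9], [0, 0, 0]],
  [0.35, [11, 5.6, -9], [0, 0, 0]],
  [0.35, [16, 4.9, -9], [0, 0, 0]],
  [0.35, [20, 4.3, -9], [0, 0, 0]],
  [0.35, [23, 3.9, -9], [0, 0, 0]],
  [0.35, [26, 3.5, -9], [0, 0, 0]],
  [0.35, [29, 3.1, -9], [0, 0, 0]],
  [0.35, [32, 2.6, -9], [0, 0, 0]],
])

```text
t: 3.48
tool_pos: [0.4971, 0.1935, 0.0313]
tcp_rot: [3.142, 0.0, -0.145]
contact_force: [-1.7, -0.5, 1.3]
gripper_width: 0.0299
grip_force: 1.1
```

Call:
step_arm([
  [0.35, [3, -0.4, 0], [0, 0, 0]],
  [0.35, [6, -0.8, 0], [0, 0, 0]],
  [0.35, [9, -1.3, 0], [0, 0, 0]],
  [0.35, [12, -1.7, 0], [0, 0, 0]],
  [0.35, [15, -2.1, 0], [0, 0, 0]],
  [0.35, [18, -2.5, 0], [0, 0, 0]],
  [0.35, [21, -3, 0], [0, 0, 0]],
  [0.35, [24, -3.4, 0], [0, 0, 0]],
  [0.35, [27, -3.8, 0], [0, 0, 0]],
  [0.35, [30, -4.2, 0], [0, 0, 0]],
])

```text
t: 4.32
tool_pos: [0.5273, 0.1892, 0.0313]
tcp_rot: [-3.142, -0.0, -0.145]
contact_force: [-2.3, -0.3, 0.9]
gripper_width: 0.0296
grip_force: 1.0
```

Call:
step_arm([
  [0.35, [3, -0.4, 0], [0, 0, 0]],
  [0.35, [6, -0.8, 0], [0, 0, 0]],
  [0.35, [9, -1.3, 0], [0, 0, 0]],
  [0.35, [12, -1.7, 0], [0, 0, 0]],
  [0.35, [15, -2.1, 0], [0, 0, 0]],
  [0.35, [18, -2.5, 0], [0, 0, 0]],
  [0.35, [21, -3, 0], [0, 0, 0]],
  [0.35, [24, -3.4, 0], [0, 0, 0]],
  [0.35, [27, -3.8, 0], [0, 0, 0]],
  [0.35, [30, -4.2, 0], [0, 0, 0]],
])

```text
t: 5.15
tool_pos: [0.5574, 0.185, 0.0313]
tcp_rot: [-3.142, -0.0, -0.145]
contact_force: [-0.9, -0.4, 0.5]
gripper_width: 0.0303
grip_force: 1.0
```

Run:
```python
from h import *
o=get_obs();print(o['tool_pos'],o['contact_force'])
p,d=grab_frame('side');cv2.imwrite('pics/s2.png',cv2.resize(p[90:240,180:380],None,fx=4,fy=4,interpolation=cv2.INTER_CUBIC))
W=1000*cloud('side',d)
O=np.array([629.6,-29.6]);ex=np.array([.9897,-.143]);ey=np.array([.143,.9897])
j=(W[...,2]>45)&(W[...,2]<52)&(abs(W[...,0]-600)<80)&(abs(W[...,1]-180)<70)&((W[...,:2]-o['tool_pos'][:2]*1000)@ex>14)
q=W[j][:,:2]-O;X=q@ex;Y=q@ey
print(len(X),X.min(),X.max(),Y.min(),Y.max())
f=(W[...,2]>28)&(W[...,2]<38)&(abs((W[...,:2]-O)@ex)<12)
q=W[f][:,:2]-O;q=q[(q@ey>60)&(q@ey<240)];print('fence',np.percentile(q@ex,[1,10,50,90]),(q@ey).max())
```

```text
[0.55735473 0.18502882 0.03130965] [-0.92506322 -0.3942847   0.53780743]
346 -87.55516239650147 -10.807608614472864 158.6943449917882 242.29282068469712
fence [-3.4218828  -2.22202627 -0.70429004  3.57991231] 237.90865345419778
```

View pics/s2.png

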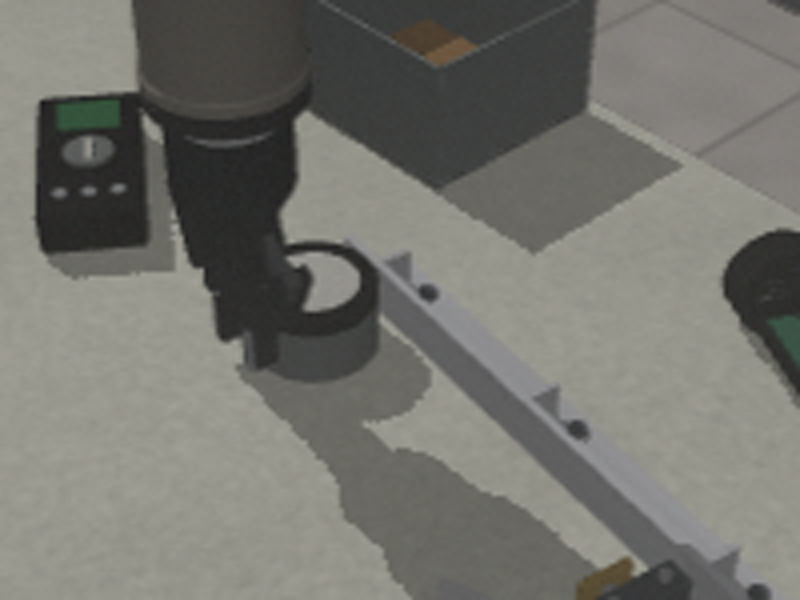

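The jar sits snugly in the finger cradle, with its far edge about 8–10 mm short of the fence. I'll creep in from here.

Call:
step_arm([
  [0.35, [1, -0.1, 0], [0, 0, 0]],
  [0.35, [2, -0.3, 0], [0, 0, 0]],
  [0.35, [3, -0.4, 0], [0, 0, 0]],
  [0.35, [4, -0.6, 0], [0, 0, 0]],
  [0.35, [5, -0.7, 0], [0, 0, 0]],
  [0.35, [5.7, -0.8, 0], [0, 0, 0]],
  [0.35, [6.4, -0.9, 0], [0, 0, 0]],
])

```text
t: 5.78
tool_pos: [0.5635, 0.1842, 0.0313]
tcp_rot: [-3.142, -0.0, -0.145]
contact_force: [-1.8, 0.2, 0.0]
gripper_width: 0.0301
grip_force: 1.0
```

Call:
step_arm([
  [0.35, [0.5, -0.1, 0], [0, 0, 0]],
  [0.35, [1, -0.1, 0], [0, 0, 0]],
])

```text
t: 5.95
tool_pos: [0.5645, 0.1841, 0.0313]
tcp_rot: [-3.142, -0.0, -0.145]
contact_force: [-2.2, 1.5, 0.8]
gripper_width: 0.03
grip_force: 1.0
```

Call:
step_arm([
  [0.35, [0.5, -0.1, 0], [0, 0, 0]],
  [0.35, [1, -0.1, 0], [0, 0, 0]],
])

```text
t: 6.12
tool_pos: [0.5655, 0.184, 0.0313]
tcp_rot: [-3.142, -0.0, -0.145]
contact_force: [-1.8, 0.9, 1.0]
gripper_width: 0.0301
grip_force: 1.0
```

Call:
step_arm([
  [0.35, [0.4, -0.1, 0], [0, 0, 0]],
  [0.35, [0.8, -0.1, 0], [0, 0, 0]],
])

```text
t: 6.28
tool_pos: [0.566, 0.1839, 0.0313]
tcp_rot: [3.141, 0.0, -0.145]
contact_force: [-5.5, -0.4, 2.0]
gripper_width: 0.0299
grip_force: 2.5
```

Call:
step_arm([
  [0.35, [0.4, -0.1, 0], [0, 0, 0]],
  [0.35, [0.8, -0.1, 0], [0, 0, 0]],
])

```text
t: 6.45
tool_pos: [0.5661, 0.1839, 0.0312]
tcp_rot: [3.141, 0.002, -0.144]
contact_force: [-9.9, 0.7, 5.3]
gripper_width: 0.0298
grip_force: 5.0
```

Call:
step_arm([
  [0.35, [-5, 0.7, 0], [0, 0, 0]],
  [0.35, [-15, 2, 0], [0, 0, 0]],
  [0.35, [-30, 4, 0], [0, 0, 0]],
  [0.35, [-40, 6, 20], [0, 0, 7]],
  [0.35, [-40, 6, 40], [0, 0, 14]],
  [0.35, [-40, 6, 60], [0, 0, 21]],
  [0.35, [-35, 20, 70], [0, 0, 28]],
  [0.35, [-30, 40, 70], [0, 0, 35]],
  [0.35, [-25, 60, 70], [0, 0, 42]],
  [0.35, [-25, 60, 70], [0, 0, 49]],
])

```text
t: 7.28
tool_pos: [0.5421, 0.2481, 0.1022]
tcp_rot: [-3.141, -0.003, 0.719]
contact_force: [-1.0, -0.1, 0.4]
gripper_width: 0.03
grip_force: 0.0
```

Run:
```python
from h import *
o=get_obs();print(o['t'],o['tool_pos'],o['tcp_rot'],o['contact_force'],o['joint_pos'].round(2))
p,d=grab_frame('top');cv2.imwrite('pics/t2.png',p)
W=1000*cloud('top',d)
for r in [(100,180,160,225)]:
    s=W[r[2]:r[3],r[0]:r[1]].reshape(-1,3);m=s[(s[:,2]>25)&(s[:,2]<40)];print('meter',m.min(0),m.max(0))
O=np.array([629.6,-29.6]);ex=np.array([.9897,-.143]);ey=np.array([.143,.9897])
q=W[(W[...,2]>44)&(W[...,2]<53)][:,:2]-O;X=q@ex;Y=q@ey;k=(X>-95)&(X<5)&(Y>140)&(Y<260);print('jar',k.sum(),X[k].min(),X[k].max(),Y[k].min(),Y[k].max())
```

```text
7.2833 [0.54206739 0.24805271 0.1021502 ] [-3.14071977 -0.00345922  0.71948461] [-0.99468141 -0.09818953  0.40855582] [-0.12  0.52 -0.54  1.88  0.35  0.83 -1.69]
meter [493.87851095 365.21066308  25.08373647] [667.85856638 519.90621774  39.67272116]
jar 365 -65.44972296418841 -1.1945716675773732 159.1870681773226 240.811531664359
```

Turning the other way keeps joint 7 well inside its range.

Call:
step_arm([
  [0.35, [5, 4, 0], [0, 0, -7]],
  [0.35, [10, 8, 0], [0, 0, -14]],
  [0.35, [15, 12, 0], [0, 0, -21]],
  [0.35, [20, 16, 0], [0, 0, -28]],
  [0.35, [25, 20, 0], [0, 0, -35]],
  [0.35, [30, 24, 0], [0, 0, -42]],
  [0.35, [35, 24, 0], [0, 0, -49]],
  [0.35, [40, 24, 0], [0, 0, -56]],
  [0.35, [45, 24, 0], [0, 0, -63]],
  [0.35, [50, 24, 0], [0, 0, -70]],
])

```text
t: 8.17
tool_pos: [0.5919, 0.267, 0.1012]
tcp_rot: [3.141, -0.0, -0.521]
contact_force: [0.3, 0.4, -0.0]
gripper_width: 0.0296
grip_force: 0.0
```

Call:
step_arm([
  [0.35, [5, 0, 0], [0, 0, -7]],
  [0.35, [10, 0, 0], [0, 0, -14]],
  [0.35, [15, 0, 0], [0, 0, -21]],
  [0.35, [20, 0, 0], [0, 0, -28]],
  [0.35, [25, 0, 0], [0, 0, -35]],
  [0.35, [25, 0, 0], [0, 0, -42]],
  [0.35, [25, 0, 0], [0, 0, -49]],
  [0.35, [25, 0, 0], [0, 0, -56]],
  [0.35, [25, 0, 0], [0, 0, -63]],
  [0.35, [25, 0, 0], [0, 0, -69.3]],
])

```text
t: 9.0
tool_pos: [0.6161, 0.2654, 0.1021]
tcp_rot: [3.135, 0.002, -1.462]
contact_force: [-0.7, -0.5, -3.0]
gripper_width: 0.0299
grip_force: 0.0
```

Run:
```python
from h import *
o=get_obs();print(o['t'],o['tool_pos'],o['tcp_rot'],o['contact_force'],o['joint_pos'].round(2))
O=np.array([629.6,-29.6]);ex=np.array([.9897,-.143]);ey=np.array([.143,.9897])
q=o['tool_pos'][:2]*1000-O;print(q@ex,q@ey)
```

```text
9.0 [0.61610978 0.26537563 0.10208553] [ 3.13491539e+00  1.91576788e-03 -1.46195271e+00] [-0.70607056 -0.54375767 -3.03618932] [-1.23  0.97  1.2   1.77 -1.    1.16 -2.73]
-55.53278961630741 290.008283601117
```

Joint 7 in fact runs the opposite way: it is at its limit here, and the +90° side is the comfortable one. I'll turn back while still up high.

Call:
step_arm([
  [0.35, [0, 0, 0], [0, 0, 6]],
  [0.35, [0, 0, 0], [0, 0, 13]],
  [0.35, [0, 0, 0], [0, 0, 20]],
  [0.35, [0, 0, 0], [0, 0, 27]],
  [0.35, [0, 0, 0], [0, 0, 34]],
  [0.35, [0, 0, 0], [0, 0, 41]],
  [0.35, [0, 0, 0], [0, 0, 48]],
  [0.35, [0, 0, 0], [0, 0, 55]],
  [0.35, [0, 0, 0], [0, 0, 62]],
  [0.35, [0, 0, 0], [0, 0, 69]],
])

```text
t: 9.83
tool_pos: [0.6157, 0.2635, 0.1004]
tcp_rot: [3.131, -0.001, -0.251]
contact_force: [0.5, -0.3, 0.3]
gripper_width: 0.0296
grip_force: 0.0
```

Call:
step_arm([
  [0.35, [0, 0, 0], [0, 0, 7]],
  [0.35, [0, 0, 0], [0, 0, 14]],
  [0.35, [0, 0, 0], [0, 0, 21]],
  [0.35, [0, 0, 0], [0, 0, 28]],
  [0.35, [0, 0, 0], [0, 0, 35]],
  [0.35, [0, 0, 0], [0, 0, 42]],
  [0.35, [0, 0, 0], [0, 0, 49]],
  [0.35, [0, 0, 0], [0, 0, 56]],
  [0.35, [0, 0, 0], [0, 0, 63]],
  [0.35, [0, 0, 0], [0, 0, 70]],
])

```text
t: 10.67
tool_pos: [0.6157, 0.2634, 0.1004]
tcp_rot: [3.13, -0.002, 0.971]
contact_force: [0.5, -0.1, -0.3]
gripper_width: 0.03
grip_force: 0.0
```

```bash
cat > st.py <<'E'
from h import *
o=get_obs();print(o['t'],o['tool_pos'],o['tcp_rot'],o['contact_force'],o['joint_pos'].round(2))
O=np.array([629.6,-29.6]);ex=np.array([.9897,-.143]);ey=np.array([.143,.9897])
q=o['tool_pos'][:2]*1000-O;print(q@ex,q@ey)
E
python3 st.py
```

```text
10.6667 [0.61570224 0.26343386 0.1004244 ] [ 3.13034290e+00 -1.56824842e-03  9.70723984e-01] [ 0.46749486 -0.05181829 -0.33092912] [-0.97  0.66  0.66  1.77 -0.5   0.88 -0.69]
-55.65845869114627 288.0282326334087
```

Call:
step_arm([
  [0.35, [8, -1, 0], [0, 0, 7]],
  [0.35, [17, -2.4, -10], [0, 0, 14]],
  [0.35, [17, -2.4, -25], [0, 0, 20]],
  [0.35, [17, -2.4, -40], [0, 0, 26]],
  [0.35, [17, -2.4, -55], [0, 0, 26]],
  [0.35, [17, -2.4, -65], [0, 0, 26]],
  [0.35, [17, -2.4, -70], [0, 0, 26]],
  [0.35, [17, -2.4, -70], [0, 0, 26]],
])

```text
t: 11.33
tool_pos: [0.6323, 0.2612, 0.029]
tcp_rot: [3.132, 0.0, 1.419]
contact_force: [0.1, 0.0, -0.2]
gripper_width: 0.0299
grip_force: 0.0
```

```bash
python3 st.py
```

```text
11.3333 [0.63233608 0.26119802 0.02901821] [3.13172793e+00 3.60250715e-04 1.41916332e+00] [ 0.06099138  0.006253   -0.2454772 ] [-0.83  0.74  0.48  1.75 -0.46  0.76 -0.26]
-38.87621987419559 288.19406104541804
```

Call:
step_arm([
  [0.35, [-0.9, -6, 0], [0, 0, 0]],
  [0.35, [-1.7, -12, 0], [0, 0, 0]],
  [0.35, [-2.6, -18, 0], [0, 0, 0]],
  [0.35, [-3.5, -24, 0], [0, 0, 0]],
  [0.35, [-3.9, -27, 0], [0, 0, 0]],
  [0.35, [-4.3, -30, 0], [0, 0, 0]],
  [0.35, [-4.8, -33, 0], [0, 0, 0]],
  [0.35, [-5.2, -36, 0], [0, 0, 0]],
  [0.35, [-5.6, -39, 0], [0, 0, 0]],
  [0.35, [-6.1, -42, 0], [0, 0, 0]],
])

```text
t: 12.17
tool_pos: [0.6269, 0.2198, 0.0303]
tcp_rot: [3.131, -0.002, 1.423]
contact_force: [-0.6, 3.6, 1.4]
gripper_width: 0.0297
grip_force: 1.4
```

Call:
step_arm([
  [0.35, [-0.4, -3, 0], [0, 0, 0]],
  [0.35, [-0.9, -6, 0], [0, 0, 0]],
  [0.35, [-1.3, -9, 0], [0, 0, 0]],
  [0.35, [-1.7, -12, 0], [0, 0, 0]],
  [0.35, [-2.2, -15, 0], [0, 0, 0]],
  [0.35, [-2.6, -18, 0], [0, 0, 0]],
])

```text
t: 12.67
tool_pos: [0.6243, 0.2012, 0.0302]
tcp_rot: [3.131, -0.001, 1.423]
contact_force: [-0.8, 3.3, 2.1]
gripper_width: 0.0301
grip_force: 1.6
```

```bash
cat >> st.py <<'E'
p,d=grab_frame('top');W=1000*cloud('top',d)
q=W[(W[...,2]>43)&(W[...,2]<53)][:,:2]-O;t=o['tool_pos'][:2]*1000-O
X=q@ex;Y=q@ey;k=(X>-95)&(X<5)&(Y>t@ey-100)&(Y<t@ey-15);print('jar',k.sum(),X[k].min(),X[k].max(),Y[k].min(),Y[k].max())
E
python3 st.py
```

```text
12.6667 [0.62429739 0.20122306 0.03024093] [ 3.13053749e+00 -9.41643376e-04  1.42254661e+00] [-0.83921311  3.34237001  2.0569724 ] [-0.76  0.7   0.48  1.82 -0.46  0.72 -0.18]
-38.25569328767385 227.68730585656596
jar 607 -83.95101823490391 -0.20302543639675782 133.2875177129258 212.32554134160293
```

Call:
step_arm([
  [0.35, [-0.6, -4, 0], [0, 0, 0]],
  [0.35, [-1.2, -8, 0], [0, 0, 0]],
  [0.35, [-1.7, -12, 0], [0, 0, 0]],
  [0.35, [-2.3, -16, 0], [0, 0, 0]],
  [0.35, [-2.9, -20, 0], [0, 0, 0]],
  [0.35, [-3.5, -24, 0], [0, 0, 0]],
  [0.35, [-4, -28, 0], [0, 0, 0]],
  [0.35, [-4.6, -32, 0], [0, 0, 0]],
  [0.35, [-5.2, -36, 0], [0, 0, 0]],
  [0.35, [-5.8, -40, 0], [0, 0, 0]],
])

```text
t: 13.55
tool_pos: [0.6185, 0.1611, 0.0302]
tcp_rot: [3.131, -0.001, 1.423]
contact_force: [0.3, 3.2, 1.9]
gripper_width: 0.03
grip_force: 1.3
```

Call:
step_arm([
  [0.35, [-0.6, -4, 0], [0, 0, 0]],
  [0.35, [-1.2, -8, 0], [0, 0, 0]],
  [0.35, [-1.7, -12, 0], [0, 0, 0]],
  [0.35, [-2.3, -16, 0], [0, 0, 0]],
  [0.35, [-2.9, -20, 0], [0, 0, 0]],
  [0.35, [-3.5, -24, 0], [0, 0, 0]],
  [0.35, [-4, -28, 0], [0, 0, 0]],
  [0.35, [-4.6, -32, 0], [0, 0, 0]],
  [0.35, [-5.2, -36, 0], [0, 0, 0]],
  [0.35, [-5.8, -40, 0], [0, 0, 0]],
])

```text
t: 14.38
tool_pos: [0.6127, 0.1211, 0.0302]
tcp_rot: [3.131, -0.001, 1.423]
contact_force: [-0.4, 2.5, 1.1]
gripper_width: 0.0297
grip_force: 1.2
```

```bash
python3 st.py
```

```text
14.3833 [0.61267014 0.121074   0.03023372] [ 3.13055434e+00 -8.53890372e-04  1.42264417e+00] [-0.42652715  2.51609525  1.05308165] [-0.65  0.66  0.47  1.9  -0.45  0.68 -0.06]
-38.30186230600224 146.70109308204843
jar 529 -83.69951192376547 0.057941792176204536 52.277256305164606 124.8721233430837
```

Call:
step_arm([
  [0.35, [-0.6, -4, 0], [0, 0, 0]],
  [0.35, [-1.2, -8, 0], [0, 0, 0]],
  [0.35, [-1.7, -12, 0], [0, 0, 0]],
  [0.35, [-2.3, -16, 0], [0, 0, 0]],
  [0.35, [-2.9, -20, 0], [0, 0, 0]],
  [0.35, [-3.5, -24, 0], [0, 0, 0]],
  [0.35, [-4, -28, 0], [0, 0, 0]],
  [0.35, [-4.6, -32, 0], [0, 0, 0]],
  [0.35, [-5.2, -36, 0], [0, 0, 0]],
  [0.35, [-5.8, -40, 0], [0, 0, 0]],
])

```text
t: 15.27
tool_pos: [0.6069, 0.0811, 0.0302]
tcp_rot: [3.131, -0.001, 1.423]
contact_force: [0.0, 2.1, 0.7]
gripper_width: 0.0299
grip_force: 1.2
```

Call:
step_arm([
  [0.35, [-0.6, -4, 0], [0, 0, 0]],
  [0.35, [-1.2, -8, 0], [0, 0, 0]],
  [0.35, [-1.7, -12, 0], [0, 0, 0]],
  [0.35, [-2.3, -16, 0], [0, 0, 0]],
  [0.35, [-2.9, -20, 0], [0, 0, 0]],
  [0.35, [-3.5, -24, 0], [0, 0, 0]],
  [0.35, [-4, -28, 0], [0, 0, 0]],
  [0.35, [-4.6, -32, 0], [0, 0, 0]],
  [0.35, [-5.2, -36, 0], [0, 0, 0]],
  [0.35, [-5.8, -40, 0], [0, 0, 0]],
])

```text
t: 16.1
tool_pos: [0.601, 0.0411, 0.0302]
tcp_rot: [3.131, -0.001, 1.423]
contact_force: [-0.5, 1.4, 1.1]
gripper_width: 0.0298
grip_force: 1.2
```

```bash
python3 st.py
```

```text
16.1 [0.60103717 0.04108982 0.03020179] [ 3.13063440e+00 -8.69030211e-04  1.42259560e+00] [-0.53661934  1.42241196  1.06113398] [-0.53  0.63  0.46  1.95 -0.45  0.65  0.07]
-38.37727439046453 65.87722707633615
jar 321 -83.78994746634075 -3.002831456136077 -27.65491561248477 17.88234863620765
```

Call:
step_arm([
  [0.35, [-0.6, -4, 0], [0, 0, 0]],
  [0.35, [-1.2, -8, 0], [0, 0, 0]],
  [0.35, [-1.7, -12, 0], [0, 0, 0]],
  [0.35, [-2.3, -16, 0], [0, 0, 0]],
  [0.35, [-2.9, -20, 0], [0, 0, 0]],
  [0.35, [-3.5, -24, 0], [0, 0, 0]],
  [0.35, [-4, -28, 0], [0, 0, 0]],
  [0.35, [-4.5, -31, 0], [0, 0, 0]],
  [0.35, [-4.9, -34, 0], [0, 0, 0]],
  [0.35, [-5.2, -36, 0], [0, 0, 0]],
])

```text
t: 16.98
tool_pos: [0.5959, 0.005, 0.0302]
tcp_rot: [3.131, -0.001, 1.422]
contact_force: [-0.3, 2.4, 0.7]
gripper_width: 0.0298
grip_force: 1.1
```

Call:
step_arm([
  [0.35, [-0.2, -1.5, 0], [0, 0, 0]],
  [0.35, [-0.4, -3, 0], [0, 0, 0]],
  [0.35, [-0.6, -4.5, 0], [0, 0, 0]],
  [0.35, [-0.8, -6, 0], [0, 0, 0]],
  [0.35, [-1.1, -7.5, 0], [0, 0, 0]],
  [0.35, [-1.3, -9, 0], [0, 0, 0]],
])

```text
t: 17.48
tool_pos: [0.5947, -0.0036, 0.0302]
tcp_rot: [3.13, -0.001, 1.423]
contact_force: [-0.1, 2.4, 0.8]
gripper_width: 0.0302
grip_force: 1.2
```

```bash
cat >> st.py <<'E'
cv2.imwrite('pics/t_now.png',cv2.resize(p[140:290,250:400],None,fx=4,fy=4,interpolation=cv2.INTER_CUBIC))
E
python3 st.py
```

```text
17.4833 [ 0.59465188 -0.00358051  0.03023691] [ 3.13048215e+00 -9.28064145e-04  1.42266252e+00] [-0.07004699  2.35023659  0.82310395] [-0.45  0.62  0.46  1.97 -0.44  0.64  0.14]
-38.30894323867182 20.753904400944716
jar 173 -81.82980361997096 -10.988755178976742 -73.61117298850567 -44.257048920542786
```

View pics/t_now.png

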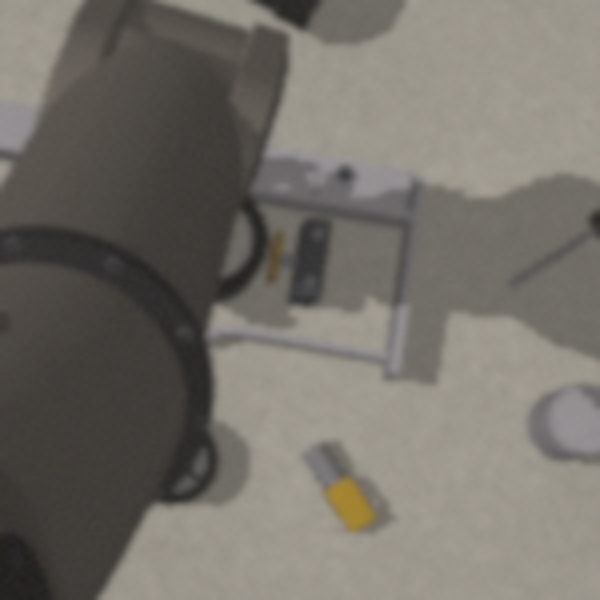

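The jar rim at crop (262,245) is a few mm short of the brass plunger at (275,255), and the bystanders haven't moved. From here I go slowly and watch the force.

Call:
step_arm([
  [0.35, [-0.1, -0.8, 0], [0, 0, 0]],
  [0.35, [-0.2, -1.6, 0], [0, 0, 0]],
  [0.35, [-0.3, -2.4, 0], [0, 0, 0]],
  [0.35, [-0.5, -3.2, 0], [0, 0, 0]],
  [0.35, [-0.6, -4, 0], [0, 0, 0]],
])

```text
t: 17.95
tool_pos: [0.594, -0.0076, 0.0302]
tcp_rot: [3.131, -0.001, 1.423]
contact_force: [-0.8, 2.5, 0.4]
gripper_width: 0.0298
grip_force: 1.2
```

Call:
step_arm([
  [0.35, [-0.1, -0.8, 0], [0, 0, 0]],
  [0.35, [-0.2, -1.6, 0], [0, 0, 0]],
  [0.35, [-0.3, -2.4, 0], [0, 0, 0]],
  [0.35, [-0.5, -3.2, 0], [0, 0, 0]],
])

```text
t: 18.28
tool_pos: [0.5937, -0.0099, 0.0303]
tcp_rot: [3.131, -0.002, 1.423]
contact_force: [0.2, 6.9, 1.8]
gripper_width: 0.0294
grip_force: 3.6
```

Call:
step_arm([
  [0.35, [-0.1, -0.8, 0], [0, 0, 0]],
  [0.35, [-0.2, -1.6, 0], [0, 0, 0]],
  [0.35, [-0.3, -2.4, 0], [0, 0, 0]],
])

```text
t: 18.53
tool_pos: [0.5933, -0.0121, 0.0302]
tcp_rot: [3.131, -0.002, 1.423]
contact_force: [-0.0, 7.4, 0.6]
gripper_width: 0.03
grip_force: 3.7
```

Call:
step_arm([
  [0.35, [-0.1, -0.8, 0], [0, 0, 0]],
  [0.35, [-0.2, -1.6, 0], [0, 0, 0]],
  [0.35, [-0.3, -2.4, 0], [0, 0, 0]],
  [0.35, [-0.5, -3.2, 0], [0, 0, 0]],
  [0.35, [-0.6, -4, 0], [0, 0, 0]],
  [0.35, [-0.7, -4.8, 0], [0, 0, 0]],
])

```text
t: 19.03
tool_pos: [0.5926, -0.0169, 0.0302]
tcp_rot: [3.131, -0.002, 1.423]
contact_force: [-0.6, 8.2, 0.8]
gripper_width: 0.0297
grip_force: 3.7
```

Call:
step_arm([
  [0.35, [-0.1, -0.6, 0], [0, 0, 0]],
  [0.35, [-0.2, -1.2, 0], [0, 0, 0]],
  [0.35, [-0.25, -1.8, 0], [0, 0, 0]],
])

```text
t: 19.28
tool_pos: [0.5924, -0.0188, 0.0302]
tcp_rot: [3.131, -0.002, 1.423]
contact_force: [-0.6, 7.5, 0.4]
gripper_width: 0.0296
grip_force: 3.8
```

Call:
step_arm([
  [0.35, [-0.05, -0.4, 0], [0, 0, 0]],
  [0.35, [-0.1, -0.8, 0], [0, 0, 0]],
])

```text
t: 19.45
tool_pos: [0.5922, -0.0196, 0.0302]
tcp_rot: [3.131, -0.002, 1.423]
contact_force: [-0.3, 7.9, 0.6]
gripper_width: 0.0298
grip_force: 3.8
```

Call:
step_arm([
  [0.35, [-0.05, -0.3, 0], [0, 0, 0]],
  [0.35, [-0.1, -0.6, 0], [0, 0, 0]],
])

```text
t: 19.62
tool_pos: [0.5922, -0.0201, 0.0302]
tcp_rot: [3.131, -0.002, 1.423]
contact_force: [-0.5, 7.7, 2.0]
gripper_width: 0.0301
grip_force: 3.7
```

Call:
step_arm([
  [0.35, [-0.05, -0.3, 0], [0, 0, 0]],
  [0.35, [-0.1, -0.6, 0], [0, 0, 0]],
])

```text
t: 19.78
tool_pos: [0.5921, -0.0207, 0.0302]
tcp_rot: [3.131, -0.002, 1.423]
contact_force: [-0.7, 6.1, 0.6]
gripper_width: 0.0301
grip_force: 3.7
```

Call:
step_arm([
  [0.35, [-0.05, -0.2, 0], [0, 0, 0]],
  [0.35, [-0.05, -0.4, 0], [0, 0, 0]],
])

```text
t: 19.95
tool_pos: [0.592, -0.0211, 0.0302]
tcp_rot: [3.131, -0.002, 1.423]
contact_force: [-1.2, 7.8, 0.9]
gripper_width: 0.03
grip_force: 3.7
```

Call:
step_arm([
  [0.35, [-0.05, -0.2, 0], [0, 0, 0]],
  [0.35, [-0.05, -0.4, 0], [0, 0, 0]],
])

```text
t: 20.12
tool_pos: [0.592, -0.0213, 0.0302]
tcp_rot: [3.131, -0.002, 1.423]
contact_force: [0.7, 8.6, 0.8]
gripper_width: 0.0296
grip_force: 4.6
```

Call:
step_arm([
  [0.35, [-0.05, -0.2, 0], [0, 0, 0]],
  [0.35, [-0.05, -0.4, 0], [0, 0, 0]],
])

```text
t: 20.28
tool_pos: [0.592, -0.0214, 0.0302]
tcp_rot: [3.131, -0.002, 1.424]
contact_force: [-0.4, 10.7, 1.3]
gripper_width: 0.0297
grip_force: 5.4
```

The stop is reached: the force rises to about 11 N and the TCP no longer advances. Now I back off.

Call:
step_arm([
  [0.35, [0.2, 1.5, 0], [0, 0, 0]],
  [0.35, [0.7, 5, 0], [0, 0, 0]],
  [0.35, [1.7, 12, 0], [0, 0, 0]],
  [0.35, [3.5, 25, 0], [0, 0, 0]],
  [0.35, [6.5, 45, 0], [0, 0, 0]],
  [0.35, [9, 60, 15], [0, 0, 0]],
  [0.35, [11, 75, 45], [0, 0, 0]],
  [0.35, [15, 105, 80], [0, 0, 0]],
  [0.35, [20, 140, 110], [0, 0, 0]],
  [0.35, [20, 140, 110], [0, 0, 0]],
])

```text
t: 21.12
tool_pos: [0.6139, 0.124, 0.1443]
tcp_rot: [3.126, -0.005, 1.428]
contact_force: [0.6, 0.6, 0.9]
gripper_width: 0.0298
grip_force: 0.0
```

```bash
python3 st.py
python3 - <<'E'
from h import *
p,d=grab_frame('side');cv2.imwrite('pics/s3.png',p[130:350,180:480])
E
```

```text
21.1167 [0.61385462 0.12404449 0.14428561] [ 3.12622811 -0.00505771  1.427779  ] [0.56538867 0.59378262 0.92383404] [-0.73  0.5   0.57  1.85 -0.34  0.87 -0.14]
-37.554369516049974 149.81036429328705Traceback (most recent call last):
  File "st.py", line 7, in <module>
    X=q@ex;Y=q@ey;k=(X>-95)&(X<5)&(Y>t@ey-100)&(Y<t@ey-15);print('jar',k.sum(),X[k].min(),X[k].max(),Y[k].min(),Y[k].max())
                                                                               ~~~~~~~~^^
    return umr_minimum(a, axis, None, out, keepdims, initial, where)
ValueError: zero-size array to reduction operation minimum which has no identity
```

View pics/s3.png

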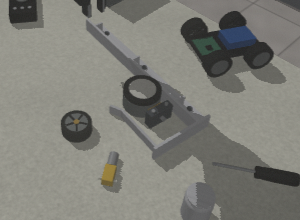

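The jar stands upright in the bay at (142,95), against the fence and the plunger. The wheel, gear motor, can and driver are where they were. Handing in.

```bash
python3 -c "
from workcell import *
print(finish_job())"
```

```text
the job is handed in; nothing more can be done
None
```

I slid the jar along the fence into the bay, pushed the plunger in until I felt its end stop (about 11 N at most in the readings), backed the arm away and handed the job in at about 21 s; no verdict came back.

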